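Latch the cool rack into its bench dock

ROBOT

A 6-joint arm with a two-finger parallel gripper is mounted at the origin on a cart in front of the work surface, level with it; the furniture and walls round the work are solid. World frame = base frame: x ahead of the robot, y to its left, z up, the work surface at z = 0. Lengths are in mm, angles in degrees, forces in N, time in s.
With the tool pointing down it reaches from about 300 to 850 mm from the base axis. Payload 5.4 kg.
Tool frame: the origin (TCP) lies midway between the tips of the shut fingers; the grasp point (between the pads) lies 19 mm behind it; z points along the fingers, y is the line along which they close (so a half turn about z gives the same grasp; the last joint's range is limited). The gripper opens to 85 mm and grips with 20 to 120 N. Pads are 22 mm wide; open, the fingers measure 114 mm over their backs; the gripper's body (76 mm by 85 mm) begins 54 mm behind the grasp point. The pads swing forward as they close: fully open they stand 13 mm farther back than shut.
Start: joints at [59.124, 9.076, 91.501, -0, 79.423, -12.038], TCP at [185.681, 544.177, 231.299] pointing down, gripper open.
Joint ranges: [-166.64, 166.64], [-54.1, 131.32], [10.49, 154.53], [-73.88, 253.88], [9.74, 151.15], [-171.62, 171.62]. Speed limits (degrees/s): [147.25, 147.25, 180, 180, 180, 180].

INTERFACE

Orientations are given as a 3x3 rotation matrix whose columns are the frame's x, y, z axes.
In Python, from cell import r, get_image, camera_params gives the robot as it stands.
- The arm moves only by the shell command python3 -m handwheel 'ROWS' [FORCE]. ROWS is JSON, one flat list of numbers, 5 for each row, row after row: the shift along the tool's x, y, z in mm, then the turn about the tool's z in degrees, then the opening, from -1 (shut) to 1 (fully open). A call has 1 to 10 rows; each row is the pose to reach, as a shift and turn from the pose commanded when the call began, along the tool's axes at that moment; what a row does not reach only later rows make up. A row lasts 1/8 s, in which the tool goes at most 62.5 mm and 10.7 degrees, less where a joint would pass 70% of its speed; a pose out of reach is approached as far as the arm can. A call with a gripper value outside its range is refused whole. The fingers move at their own pace and stop on an object; FORCE is the grip in N (left out, the last holds). Time passes only in rows, so rows that repeat a pose let the fingers close. It gives the time, the measured TCP pose, the force, the opening and the grip force at its end, in the units of the state.
- r.read_state(): the state, without advancing time (a new reading comes with each control period).
- get_image(name): name is "scene" or "top"; returns (picture, depth): 384x512x3 uint8, red, green, blue; 384x512 float32, mm along the optical axis (not along the pixel's ray), 0 where there is no reading.
- camera_params(name): a dict with "K" (3x3 intrinsics, pixels), "k1" (the pictures are not rectified: a ray, as slopes to the right and down, at radius r is drawn at 1 + k1 r^2 times it, then the intrinsics apply), "view" (4x4, takes a point from world to camera coordinates). Camera axes: x right, y up, looking along -z (the intrinsics and any distortion apply to the point x, -y, -z); pixel columns grow to the right and rows downward; lengths in mm; the calibration is good to about 2 mm. A picture is of the moment at which its call begins. camera_params takes no time and is no camera call.
- r.finish_job(): hands the job in; it is judged then, once.
The state is a dict: "time": time; "joints": joint angles; "qvel": joint speeds; "joint_efforts": joint torques, N m; "ee_pos": TCP position; "tcp_rot": TCP orientation; "ft_force": force on the tool from outside, world axes, zero at the start; "wrist_torque": the same for the moment, N m; "gripper_width": finger opening in mm; "gripper_force": force on a finger pad.
Only numpy, scipy, OpenCV 4.12 (cv2) and the standard library are available. Lean on these libraries where they do the work, as an engineer would, in place of code of your own. Each camera call takes 0.05 s, during which the arm holds its last target. There are 200 camera calls.

TASK

Slide the blue cool rack along the bench into its dock, press it back against the yellow stops and hold it steady there until both damped spring bolts have come fully out behind it; then let go, so that the bolts keep it in the dock. Leave the tip boxes and the bottle beside it where they stand.

Things in the scene. Friction and masses are not known exactly. Their poses are not given: they have to be found in the camera images.
- cool_rack: loose blue 96-well cool rack standing on the bench in front of the dock's mouth: 88 (its x) x 128 (its y, long side) x 24 mm high, 0.18 to 0.35 kg. Too wide to grasp; push it by its long near side. Origin at the centre of its underside; its x points roughly along the dock's x, z up.
- dock: aluminium dock fixed to the bench, no floor: two rails 28 mm high with slippery black liners, channel 133 mm wide. x runs along the channel from mouth to back, y left. Origin on the bench, where the rack's origin is when the rack is pressed on the two yellow stops (faces at x = +44 mm; the rack's near side is then at x = -44 mm). Outer size: x to +96, y +-105, z to 40 mm.
- dock_mouth (a point): point on the bench at the middle of the dock's flared mouth, at x = -118 mm of the dock; the mouth is 156 mm wide here and narrows to the channel's 133 mm at x = -80 mm
- bolt_left (a joint): slide (m) of the bevelled steel bolt in the left rail. 0 = fully out (as at the start), up to 0.014 = pushed back into the rail by the passing rack; its orange tail then sticks out of the housing. Weak spring (0.6 to 1 N), strong damper: once the rack has passed, it takes 2 to 3 s to come out, and a rack not held on the stops blocks or pinches it
- bolt_left_nose (a point): middle of the left bolt's nose. Out, the bolt stands 11 mm into the channel, at z = 6 to 21 mm and x = -75 to -49 mm of the dock: bevel towards the mouth, square face towards the back. 111 mm are free between the two noses
- bolt_right (a joint): the same bolt in the right rail, mirrored: 0 = fully out, up to 0.014 = pushed back.
- ejector (a joint): slide (m) of the black sprung pad (44 mm wide) at the middle of the back plate, which pushes the rack out towards the mouth with 4 to 9 N. 0 = fully forward (its face at x = +22 mm of the dock), 0.022 = pressed level with the yellow stops. With the rack latched it is about 0.017, the rack lying 5 mm off the stops against the square faces of the bolts.
- tip_box: bystander: open white tip box with a blue deck, 87 x 122 x 61 mm, at the right of the bench; origin at the centre of its underside
- tip_rack: bystander: pink tip rack with a clear lid, 87 x 124 x 88 mm, at the right of the bench; origin at the centre of its underside
- bottle: bystander: small media bottle with a white cap, 50 x 50 x 97 mm, at the left of the dock; origin at the centre of its underside
Mind the look-alikes: they are no part of the job. Several things have the shape of the cool_rack; the one meant has the colours described above.

How it is judged:
By the outcome, as a careful person would: the job done as asked, in the order asked, and still so for the second after the job is handed in, with the robot touching nothing.
It also fails if it takes over 43 s, if anything falls off the work surface, if the arm or the gripper's body presses on something with over 40 N, if the wrist force passes 120 N, or if a joint passes its speed limit or range.

## Working session

There is one attempt and no reset: what is moved stays moved. The work goes in short steps, Python scripts to look and compute and a shell command to move; the robot and the scene stay as the last step left them, time stands still between calls to the robot, and variables do not carry over. Pictures are saved under pics/ and viewed, at most 13 in all, crops included, and the job is handed in when it is done.

```bash
mkdir -p pics; cat > h.py <<'E'
import numpy as np, cv2
from cell import r, get_image, camera_params
def grab(n,f=None):
    p,d=get_image(n)
    if f: cv2.imwrite('pics/'+f,cv2.cvtColor(p,cv2.COLOR_RGB2BGR))
    return p,d
def rays(n,uv):
    c=camera_params(n);K=np.array(c["K"]);V=np.array(c["view"])
    s=cv2.undistortPoints(np.array(uv,float).reshape(-1,1,2),K,np.array([c["k1"],0,0,0.])).reshape(-1,2)
    R=V[:3,:3];o=-R.T@V[:3,3]
    return o,np.c_[s[:,0],-s[:,1],-np.ones(len(s))]@R
def toplane(n,uv,z):
    o,d=rays(n,uv);return o+d*((z-o[2])/d[:,2])[:,None]
def bydepth(n,uv,dep):
    o,d=rays(n,uv);return o+d*np.array(dep)[:,None]
E
python3 - <<'E'
from h import *
for n in("scene","top"): 
    p,d=grab(n,n+'0.png')
    np.savez(n+'0.npz',p=p,d=d)
s=r.read_state();print(s["time"],s["ee_pos"],s["tcp_rot"],s["gripper_width"])
E
```

```text
0.1 [185.38741696 543.71024792 230.40546947] [[-9.46430108e-01  3.22907500e-01 -8.92456853e-04]
 [ 3.22908525e-01  9.46429022e-01 -1.48036071e-03]
 [ 3.66627491e-04 -1.68923987e-03 -9.99998506e-01]] 85.61454416818823
```

View pics/top0.png

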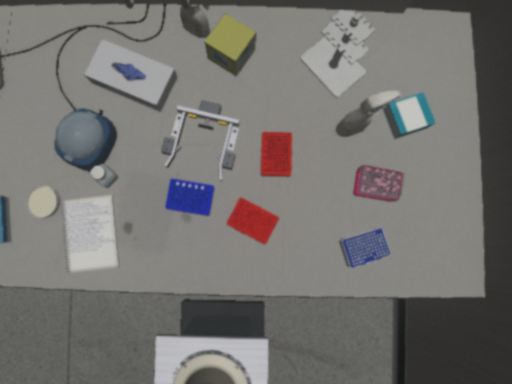

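View pics/scene0.png

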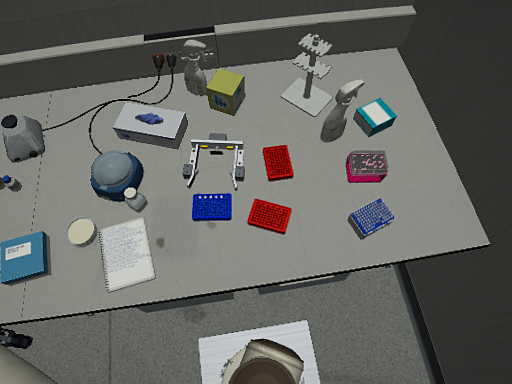

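The top view shows the blue rack at (190,197). The dock is above it, with its mouth at the bottom around (195,165) and its yellow stops near (193,115) and (222,122). The red look-alikes are at (277,153) and (253,220). I'll measure these next.

```bash
cat > m.py <<'E'
from h import *
def blue(n,p,z=24):
    hsv=cv2.cvtColor(p,cv2.COLOR_RGB2HSV)
    m=cv2.inRange(hsv,(112,150,60),(128,255,255))
    m=cv2.morphologyEx(m,cv2.MORPH_CLOSE,np.ones((5,5)))
    c=max(cv2.findContours(m,0,1)[0],key=cv2.contourArea)
    w=toplane(n,c.reshape(-1,2),z)
    re=cv2.minAreaRect(w[:,:2].astype(np.float32))
    print(n,'blue',cv2.contourArea(c),cv2.boundingRect(c),re);return re
E
python3 - <<'E'
from m import *
for n in("scene","top"):
    f=np.load(n+'0.npz');p,d=f['p'],f['d']
    blue(n,p)
    hsv=cv2.cvtColor(p,cv2.COLOR_RGB2HSV)
    roi=np.zeros(p.shape[:2],np.uint8)
    if n=='top': roi[100:182,160:242]=255
    else: roi[130:192,178:248]=255
    y=cv2.inRange(hsv,(18,130,110),(35,255,255))&roi
    k,l,st,c=cv2.connectedComponentsWithStats(y)
    for i in range(1,k):
        if st[i,4]>3: print('yellow',st[i],toplane(n,c[i:i+1],20).round(1), bydepth(n,c[i:i+1],[np.median(d[l==i])]).round(1))
    vv,uu=np.nonzero(roi); P=bydepth(n,np.c_[uu,vv],d[vv,uu])
    k=(P[:,2]>18)&(P[:,2]<60)&(d[vv,uu]>0)
    print(k.sum(),np.percentile(P[k,2],[5,50,95]))
    np.save(n+'_dock.npy',P[k])
    im=cv2.resize(cv2.cvtColor(p,cv2.COLOR_RGB2BGR)[95:220,150:290] if n=='top' else cv2.cvtColor(p,cv2.COLOR_RGB2BGR)[120:245,160:300],None,fx=5,fy=5,interpolation=cv2.INTER_CUBIC)
    cv2.imwrite('pics/c_'+n+'.png',im[:600])
E
```

```text
scene blue 896.0 (192, 193, 39, 28) ((539.23828125, 76.62116241455078), (123.91258239746094, 93.09111022949219), 82.5550537109375)
yellow [201 145   7   2  13] [[782.2  78.6  20. ]] [[781.6  78.5  20.9]]
yellow [226 146   8   2  14] [[762.4 -11.8  20. ]] [[761.3 -11.8  21.6]]
1004 [19.4483432  30.91053371 40.5782675 ]
top blue 1186.0 (166, 180, 47, 35) ((544.1478881835938, 73.49370574951172), (122.55432891845703, 82.4932632446289), 82.40257263183594)
yellow [188 114   8   4  19] [[783.4  77.1  20. ]] [[783.3  77.1  20.3]]
yellow [219 121   8   4  20] [[763.9 -12.6  20. ]] [[763.6 -12.7  21.1]]
1431 [20.01784799 31.01692286 40.6220814 ]
```

View pics/c_top.png

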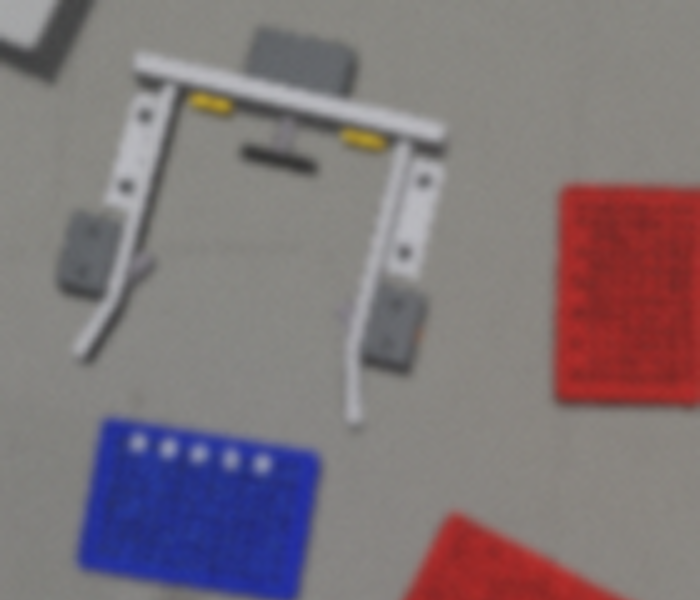

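View pics/c_scene.png

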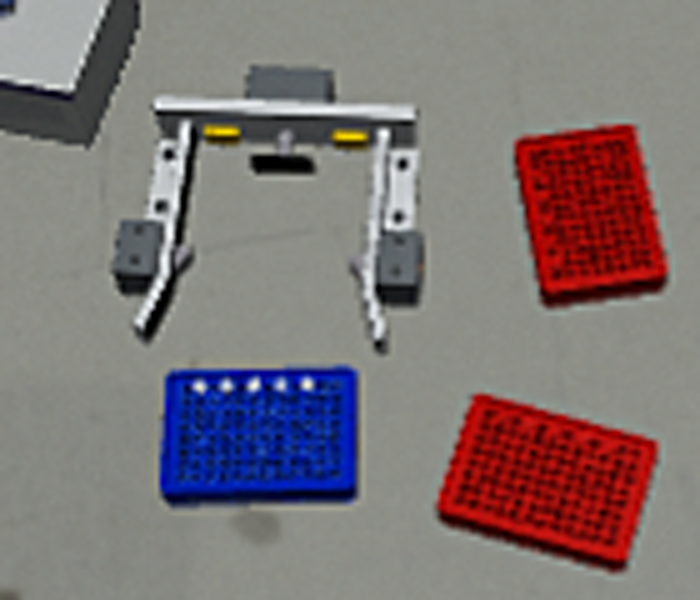

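The crops show the rails from about (175,90) to (127,262) on the left and (405,145) to (357,340) on the right. Both bolts are out, and the flares open toward the rack. Next I'll fit the dock frame from the rails.

```bash
cat > d.py <<'E'
from m import *
# straight rail top strips: points near rails in the depth cloud at z~28, grouped in a rough dock frame
ym=np.array([773.,32.7]);a=np.radians(-12.4)
for n in("scene","top"):
    P=np.load(n+'_dock.npy'); 
    X=np.array([np.cos(a),np.sin(a)]);Y=np.array([-X[1],X[0]])
    q=np.c_[(P[:,:2]-ym)@X,(P[:,:2]-ym)@Y]
    for s in(1,-1):
        k=(q[:,0]>-85)&(q[:,0]<-15)&(abs(q[:,1]*s-72)<16)&(abs(P[:,2]-28)<3.5)
        xx,yy=q[k].T; 
        b=np.arange(-85,-14,10)
        inn=[(b0+5,np.percentile(yy[(xx>b0)&(xx<b0+10)]*s,10)*s) for b0 in b[:-1] if ((xx>b0)&(xx<b0+10)).sum()>3]
        inn=np.array(inn); f=np.polyfit(inn[:,0],inn[:,1],1)
        print(n,s,k.sum(),'inner y',inn[:,1].round(1),'slope deg',np.degrees(f[0]).round(2))
    k=(P[:,2]>36)&(P[:,2]<44); 
    print('backplate',np.percentile(q[k,0],[2,10,50,90,98]).round(1),np.percentile(q[k,1],[1,99]).round(1),'xslope',np.degrees(np.polyfit(q[k,1],q[k,0],1)[0]).round(2), 'all y',np.percentile(q[:,1],[.5,99.5]).round(1),'xmin',q[:,0].min())
    kk=(q[:,0]<-115); print('flare ends', [q[kk&(q[:,1]*s>0)].mean(0).round(1) for s in (1,-1)],[q[(q[:,1]*s>0),0].min() for s in(1,-1)])
# crop-measured rail tops
uv=np.array([[175,90],[127,262],[405,145],[362,320]])/5+[149.6,94.6]
w=toplane('top',uv,28)[:,:2];q=np.c_[(w-ym)@X,(w-ym)@Y];print(q.round(1))
E
python3 d.py
```

```text
scene 1 41 inner y [66.  67.7 66.  66.4 68.1 67.6 67.5] slope deg 1.34
scene -1 36 inner y [-70.1 -68.2 -67.7 -70.1 -69.1 -67.6] slope deg 1.21
backplate [-119.9  -92.3    5.8   13.1   36.2] [-98.7 138.8] xslope -0.99 all y [-104.6  139.8] xmin -166.20618980238646
flare ends [array([-133.3,   81. ]), array([-131.9,  -84.1])] [np.float64(-166.16251127387824), np.float64(-166.20618980238646)]
top 1 53 inner y [67.4 66.6 66.5 69.3 67.2 66.4 67.3] slope deg -0.05
top -1 60 inner y [-69.7 -69.6 -69.8 -69.9 -69.8 -69.  -69.3] slope deg 0.53
backplate [-116.3    3.     9.9   21.5   42.6] [-94.4 137.9] xslope 2.02 all y [-103.8  140.8] xmin -200.904301090293
flare ends [array([-144.2,   71.1]), array([-130.9,  -83.6])] [np.float64(-200.904301090293), np.float64(-162.573290680791)]
[[   1.    66.2]
 [-104.1   66.5]
 [   0.9  -71.3]
 [-104.7  -72.6]]
```

```bash
python3 -m handwheel '[-40,-34,0,-1,0.1, -80,-68,0,-2,0.1, -130,-110,20,-3,0.1, -180,-153,40,-4,0.1, -230,-195,60,-5,0.1, -275,-234,80,-6,0.1, -320,-272,110,-6.6,0.1, -360,-306,140,-6.6,0.1, -399,-339,165,-6.6,0.1, -399,-339,165,-6.6,0.1]'; python3 - <<'E'
from m import *
s=r.read_state();print(s["time"],s["ee_pos"],np.array(s["tcp_rot"]).round(4),s["gripper_width"])
p,d=grab('top','top1.png')
E
```

```text
time: 1.35
ee_pos: [453.5, 92.0, 64.4]
tcp_rot: [[-0.976, 0.216, -0.003], [0.216, 0.976, -0.0], [0.003, -0.001, -1.0]]
ft_force: [-0.3, -0.2, -1.3]
gripper_width: 47.2
gripper_force: 0.0
1.35 [453.52553333  92.03571185  64.41762917] [[-9.764e-01  2.159e-01 -3.300e-03]
 [ 2.159e-01  9.764e-01 -1.000e-04]
 [ 3.200e-03 -8.000e-04 -1.000e+00]] 47.1742511611188
```

View pics/top1.png

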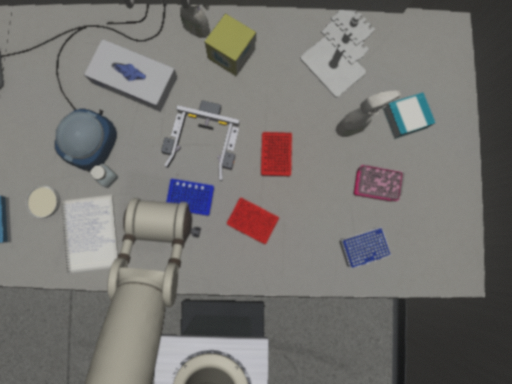

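The arm stands behind the rack; its right finger is visible at (197,231), below the rack's near side. I'll lower it and start the push gently.

```bash
python3 -m handwheel '[0,0,20,0,0.1, 0,0,40,0,0.1, 0,0,53,0,0.1, 0,0,57,0,0.1, -10,0,57,0,0.1, -20,0,57,0,0.1, -25,0,57,0,0.1, -30,0,57,0,0.1, -35,0,57,0,0.1, -40,0,57,0,0.1]'; python3 - <<'E'
from m import *
p,d=grab('top','top2.png');re=blue('top',p)
p,d=grab('scene','sc2.png');re=blue('scene',p)
cv2.imwrite('pics/sc2c.png',cv2.resize(cv2.cvtColor(p,cv2.COLOR_RGB2BGR)[120:260,130:300],None,fx=4,fy=4,interpolation=cv2.INTER_CUBIC))
E
```

```text
time: 2.65
ee_pos: [492.4, 86.2, 9.1]
tcp_rot: [[-0.977, 0.212, -0.002], [0.212, 0.977, 0.0], [0.002, 0.0, -1.0]]
ft_force: [-1.5, 2.1, 1.4]
gripper_width: 46.9
gripper_force: 1.3
top blue 487.0 (171, 178, 43, 36) ((547.5697021484375, 71.66706848144531), (121.96527862548828, 81.87667083740234), 80.49141693115234)
scene blue 747.5 (351, 199, 43, 35) ((420.40802001953125, -431.6991271972656), (79.9259262084961, 118.49829864501953), 18.71430206298828)
```

View pics/sc2c.png

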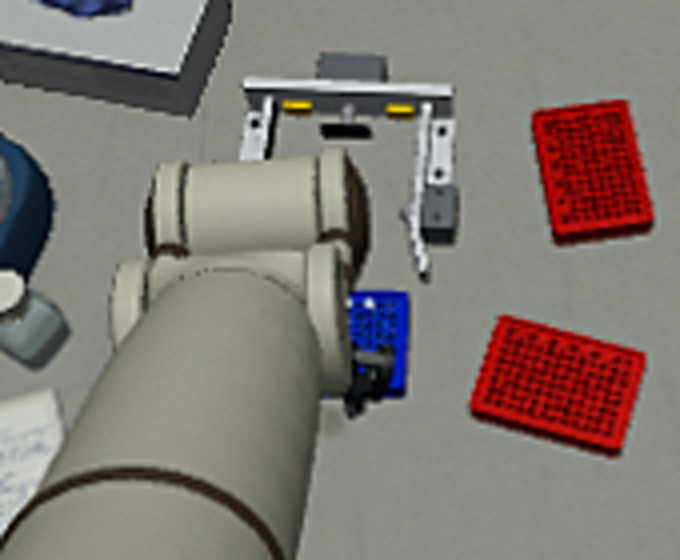

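Contact is made and the finger sits on the near side at about (375,370) in the crop. I'll push on with a small left correction towards the dock axis.

```bash
python3 -m handwheel '[-4,0,2,0,0.1, -9,1,3,0,0.1, -14,2,3,0,0.1, -19,3,3,0,0.1, -24,4,3,0,0.1, -29,5,3,0,0.1, -34,6,3,0,0.1, -39,7,3,0,0.1, -44,7,3,0,0.1, -48,7,3,0,0.1]'; python3 - <<'E'
from m import *
p,d=grab('top','top3.png');re=blue('top',p)
cv2.imwrite('pics/top3c.png',cv2.resize(cv2.cvtColor(p,cv2.COLOR_RGB2BGR)[95:245,130:300],None,fx=4,fy=4,interpolation=cv2.INTER_CUBIC))
E
```

```text
time: 4.0
ee_pos: [541.6, 82.6, 6.3]
tcp_rot: [[-0.977, 0.212, -0.0], [0.212, 0.977, 0.0], [0.0, 0.0, -1.0]]
ft_force: [-2.0, 0.1, 0.9]
gripper_width: 46.9
gripper_force: 0.9
top blue 320.0 (200, 167, 17, 31) ((587.3729248046875, 28.789785385131836), (45.67323684692383, 80.57743072509766), 78.7714614868164)
```

View pics/top3c.png

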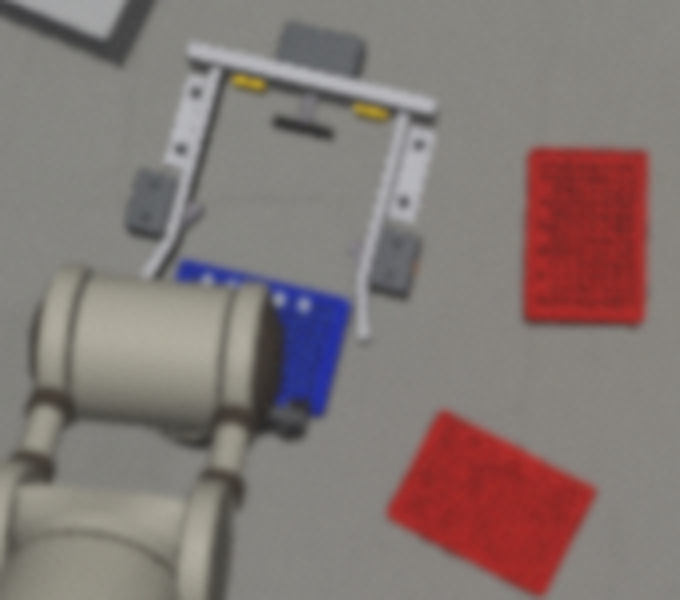

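The rack sits square and centred in the mouth, with front corners at (182,263) and (348,298). I'll push slowly through the bolts.

```bash
python3 -m handwheel '[-3,0,0,0,0.1, -6,0,0,0,0.1, -9,0,0,0,0.1, -12,0,0,0,0.1, -15,0,0,0,0.1, -18,0,0,0,0.1, -21,0,0,0,0.1, -24,0,0,0,0.1, -27,0,0,0,0.1, -30,0,0,0,0.1]'; python3 -m handwheel '[-3,0,0,0,0.1, -6,0,0,0,0.1, -9,0,0,0,0.1, -12,0,0,0,0.1, -16,0,0,0,0.1, -20,0,0,0,0.1, -24,0,0,0,0.1, -28,0,0,0,0.1, -32,0,0,0,0.1, -36,0,0,0,0.1]';python3 - <<'E'
from m import *
p,d=grab('top','top4.png');re=blue('top',p)
cv2.imwrite('pics/top4c.png',cv2.resize(cv2.cvtColor(p,cv2.COLOR_RGB2BGR)[95:215,140:270],None,fx=5,fy=5,interpolation=cv2.INTER_CUBIC))
E
```

```text
time: 5.3
ee_pos: [568.6, 77.3, 6.0]
tcp_rot: [[-0.977, 0.212, -0.005], [0.212, 0.977, 0.001], [0.006, 0.0, -1.0]]
ft_force: [-11.0, 4.5, 8.7]
gripper_width: 47.2
gripper_force: 5.8
time: 6.55
ee_pos: [606.1, 68.6, 6.3]
tcp_rot: [[-0.977, 0.212, 0.0], [0.212, 0.977, -0.0], [-0.0, -0.0, -1.0]]
ft_force: [-2.3, 0.6, -1.5]
gripper_width: 46.7
gripper_force: 1.0
top blue 250.5 (205, 145, 17, 31) ((651.1900634765625, 13.326498031616211), (38.93612289428711, 82.89751434326172), 80.79741668701172)
```

View pics/top4c.png

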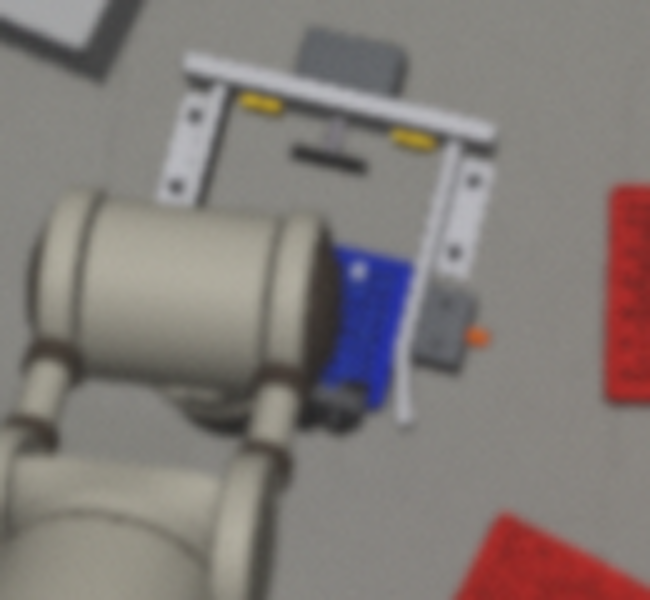

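The rack is in the channel and the right bolt is pushed back, with its orange tail at (477,338). I'll push on toward the stops.

```bash
python3 -m handwheel '[-5,0,0,0,0.1, -10,0,0,0,0.1, -15,0,0,0,0.1, -20,0,0,0,0.1, -25,0,0,0,0.1, -30,0,0,0,0.1, -35,0,0,0,0.1, -40,0,0,0,0.1, -44,0,0,0,0.1, -48,0,0,0,0.1]'; python3 -m handwheel '[-2,0,0,0,0.1, -4,0,0,0,0.1, -6,0,0,0,0.1, -8,0,0,0,0.1, -8,0,0,0,0.1]'
```

```text
time: 7.85
ee_pos: [651.6, 58.8, 6.3]
tcp_rot: [[-0.977, 0.212, -0.004], [0.212, 0.977, 0.001], [0.004, -0.0, -1.0]]
ft_force: [-15.5, 3.4, 13.8]
gripper_width: 46.8
gripper_force: 8.0
time: 8.48
ee_pos: [657.4, 57.5, 6.3]
tcp_rot: [[-0.977, 0.212, -0.008], [0.212, 0.977, 0.001], [0.008, -0.001, -1.0]]
ft_force: [-16.4, 1.7, 12.1]
gripper_width: 47.0
gripper_force: 8.0
```

```bash
python3 -m handwheel '[-2,0,0,0,0.1, -4,0,0,0,0.1, -6,0,0,0,0.1, -6,0,0,0,0.1]'; python3 -m handwheel '[-1,0,0,0,0.1, -2,0,0,0,0.1, -3,0,0,0,0.1, -3,0,0,0,0.1]'; python3 -m handwheel '[-1,0,0,0,0.1, -2,0,0,0,0.1, -3,0,0,0,0.1, -3,0,0,0,0.1]'
```

```text
time: 8.98
ee_pos: [662.6, 56.5, 6.3]
tcp_rot: [[-0.977, 0.212, -0.01], [0.212, 0.977, 0.001], [0.01, -0.001, -1.0]]
ft_force: [-18.5, 2.9, 14.6]
gripper_width: 46.9
gripper_force: 9.4
time: 9.48
ee_pos: [665.0, 55.9, 6.3]
tcp_rot: [[-0.977, 0.211, -0.011], [0.211, 0.977, 0.001], [0.011, -0.001, -1.0]]
ft_force: [-20.0, 1.8, 15.7]
gripper_width: 47.3
gripper_force: 10.3
time: 9.98
ee_pos: [667.7, 55.4, 6.3]
tcp_rot: [[-0.977, 0.211, -0.012], [0.211, 0.977, 0.001], [0.012, -0.001, -1.0]]
ft_force: [-19.9, 3.5, 17.2]
gripper_width: 46.8
gripper_force: 10.8
```

```bash
python3 -m handwheel '[-1,0,-1,0,0.1, -2,0,-1,0,0.1, -3,0,-1,0,0.1, -3,0,-1,0,0.1]'; python3 -m handwheel '[-1,0,0,0,0.1, -2,0,0,0,0.1, -2,0,0,0,0.1]';  python3 - <<'E'
from m import *
p,d=grab('top','top5.png');re=blue('top',p)
cv2.imwrite('pics/top5c.png',cv2.resize(cv2.cvtColor(p,cv2.COLOR_RGB2BGR)[95:215,140:270],None,fx=5,fy=5,interpolation=cv2.INTER_CUBIC))
E
```

```text
time: 10.48
ee_pos: [671.0, 54.6, 6.3]
tcp_rot: [[-0.977, 0.211, -0.011], [0.211, 0.977, 0.001], [0.011, -0.001, -1.0]]
ft_force: [-16.4, 2.8, 10.5]
gripper_width: 47.3
gripper_force: 8.4
time: 10.85
ee_pos: [672.7, 54.2, 6.3]
tcp_rot: [[-0.977, 0.211, -0.011], [0.211, 0.977, 0.001], [0.011, -0.001, -1.0]]
ft_force: [-17.4, 3.0, 9.5]
gripper_width: 46.7
gripper_force: 8.8
top blue 191.5 (211, 124, 16, 29) ((717.401611328125, -2.348602294921875), (34.078514099121094, 79.0167236328125), 76.25121307373047)
```

View pics/top5c.png

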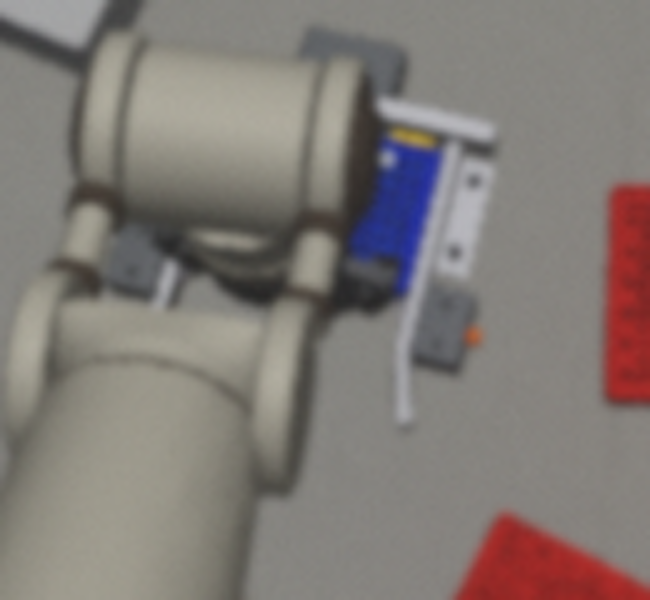

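The rack's front edge is almost at the right yellow stop (410,138), and the right bolt tail (474,337) is starting to go in. I'll press on in small steps until the force rises.

```bash
python3 -m handwheel '[-1,0,0,0,0.1, -2,0,0,0,0.1, -2,0,0,0,0.1]'; python3 -m handwheel '[-1,0,0,0,0.1, -2,0,0,0,0.1, -2,0,0,0,0.1]'
```

```text
time: 11.28
ee_pos: [672.8, 54.2, 6.3]
tcp_rot: [[-0.977, 0.211, -0.016], [0.211, 0.977, 0.002], [0.016, -0.002, -1.0]]
ft_force: [-24.6, 2.6, 15.5]
gripper_width: 46.9
gripper_force: 12.5
time: 11.65
ee_pos: [672.8, 54.2, 6.3]
tcp_rot: [[-0.977, 0.211, -0.021], [0.211, 0.978, 0.002], [0.021, -0.002, -1.0]]
ft_force: [-32.2, 4.1, 21.5]
gripper_width: 47.3
gripper_force: 16.3
```

The rack is on the stops: the TCP has stayed at 672.8 while the force rises. I'll ease slightly and hold.

```bash
cat > w.py <<'E'
from m import *
import sys
for n in('top','scene'):
    p,d=grab(n,f'{n}_{sys.argv[1]}.png');h=cv2.cvtColor(p,cv2.COLOR_RGB2HSV)
    m=cv2.inRange(h,(4,130,100),(16,255,255))
    k,l,st,c=cv2.connectedComponentsWithStats(m)
    print(n,[(c[i].round(),st[i,4]) for i in range(1,k) if 150<c[i][0]<260 and 110<c[i][1]<200])
E
H='[1,0,0,0,0.1,1,0,0,0,0.1,1,0,0,0,0.1,1,0,0,0,0.1,1,0,0,0,0.1,1,0,0,0,0.1,1,0,0,0,0.1,1,0,0,0,0.1,1,0,0,0,0.1,1,0,0,0,0.1]'; true
python3 w.py a
python3 -m handwheel '[1,0,0,0,0.1,1,0,0,0,0.1,1,0,0,0,0.1,1,0,0,0,0.1,1,0,0,0,0.1,1,0,0,0,0.1,1,0,0,0,0.1,1,0,0,0,0.1,1,0,0,0,0.1,1,0,0,0,0.1]'
python3 w.py b
python3 -m handwheel '[0,0,0,0,0.1,0,0,0,0,0.1,0,0,0,0,0.1,0,0,0,0,0.1,0,0,0,0,0.1,0,0,0,0,0.1,0,0,0,0,0.1,0,0,0,0,0.1,0,0,0,0,0.1,0,0,0,0,0.1]'
python3 w.py c
python3 -m handwheel '[0,0,0,0,0.1,0,0,0,0,0.1,0,0,0,0,0.1,0,0,0,0,0.1,0,0,0,0,0.1,0,0,0,0,0.1,0,0,0,0,0.1,0,0,0,0,0.1,0,0,0,0,0.1,0,0,0,0,0.1]'
python3 w.py d
python3 -m handwheel '[0,0,0,0,0.1,0,0,0,0,0.1,0,0,0,0,0.1,0,0,0,0,0.1,0,0,0,0,0.1,0,0,0,0,0.1,0,0,0,0,0.1,0,0,0,0,0.1,0,0,0,0,0.1,0,0,0,0,0.1]'
python3 w.py e; python3 - <<'E'
import cv2
i=cv2.imread('pics/top_e.png')[95:215,140:270];j=cv2.imread('pics/scene_e.png')[120:240,160:290]
cv2.imwrite('pics/e.png',cv2.resize(cv2.hconcat([i,j]),None,fx=3,fy=3,interpolation=cv2.INTER_CUBIC))
E
```

```text
top []
scene [(array([244., 173.]), np.int32(1))]
time: 13.0
ee_pos: [672.8, 54.2, 6.3]
tcp_rot: [[-0.977, 0.211, -0.019], [0.211, 0.977, 0.002], [0.019, -0.002, -1.0]]
ft_force: [-29.1, 2.4, 19.2]
gripper_width: 47.0
gripper_force: 14.3
top []
scene []
time: 14.35
ee_pos: [672.8, 54.2, 6.3]
tcp_rot: [[-0.977, 0.211, -0.019], [0.211, 0.977, 0.002], [0.019, -0.002, -1.0]]
ft_force: [-28.6, 3.5, 18.3]
gripper_width: 47.1
gripper_force: 14.3
top []
scene []
time: 15.7
ee_pos: [672.8, 54.2, 6.3]
tcp_rot: [[-0.977, 0.211, -0.019], [0.211, 0.977, 0.002], [0.019, -0.002, -1.0]]
ft_force: [-28.1, 3.7, 19.7]
gripper_width: 46.9
gripper_force: 14.3
top []
scene []
time: 17.05
ee_pos: [672.8, 54.2, 6.3]
tcp_rot: [[-0.977, 0.211, -0.019], [0.211, 0.977, 0.002], [0.019, -0.002, -1.0]]
ft_force: [-28.4, 3.3, 19.1]
gripper_width: 46.6
gripper_force: 14.3
top []
scene []
```

View pics/e.png

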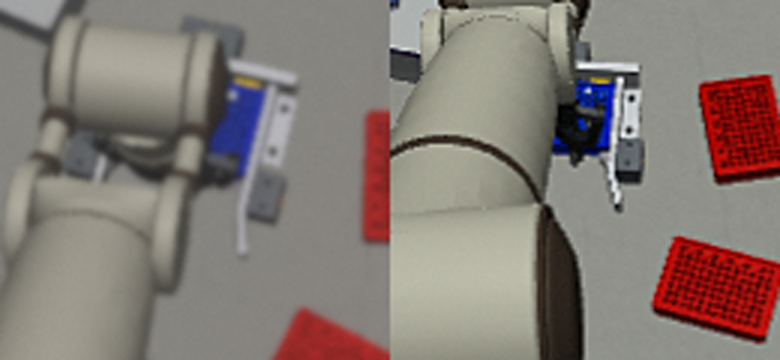

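No orange tail is visible on the right housing (265,195) or the left one (80,155), after more than 5 s of holding. I'll back off slowly, then lift and clear.

```bash
python3 -m handwheel '[2,0,0,0,0.1, 4,0,0,0,0.1, 6,0,0,0,0.1, 8,0,0,0,0.1, 10,0,0,0,0.1, 12,0,0,0,0.1, 15,0,0,0,0.1, 20,0,0,0,0.1, 30,0,0,0,0.1, 45,0,0,0,0.1]'
python3 -m handwheel '[20,0,-15,0,0.1, 45,0,-50,0,0.1, 80,0,-90,0,0.1, 120,15,-130,0,0.1, 160,50,-160,0,0.1, 190,90,-180,0,0.1, 200,130,-190,0,0.1, 200,170,-190,0,0.1, 200,210,-190,0,0.1, 200,250,-190,0,0.1]'
python3 w.py f; python3 - <<'E'
import cv2
i=cv2.imread('pics/top_f.png')[95:215,140:270];j=cv2.imread('pics/scene_f.png')[120:240,160:290]
cv2.imwrite('pics/f.png',cv2.resize(cv2.hconcat([i,j]),None,fx=3,fy=3,interpolation=cv2.INTER_CUBIC))
E
```

```text
time: 18.4
ee_pos: [635.9, 62.1, 7.6]
tcp_rot: [[-0.977, 0.212, 0.001], [0.212, 0.977, -0.0], [-0.001, 0.0, -1.0]]
ft_force: [0.1, 0.5, -0.1]
gripper_width: 47.0
gripper_force: 0.0
time: 19.65
ee_pos: [493.4, 350.1, 197.5]
tcp_rot: [[-0.977, 0.212, 0.001], [0.212, 0.977, 0.0], [-0.001, 0.0, -1.0]]
ft_force: [0.2, -0.3, 0.0]
gripper_width: 46.8
gripper_force: 0.0
top []
scene []
```

View pics/f.png

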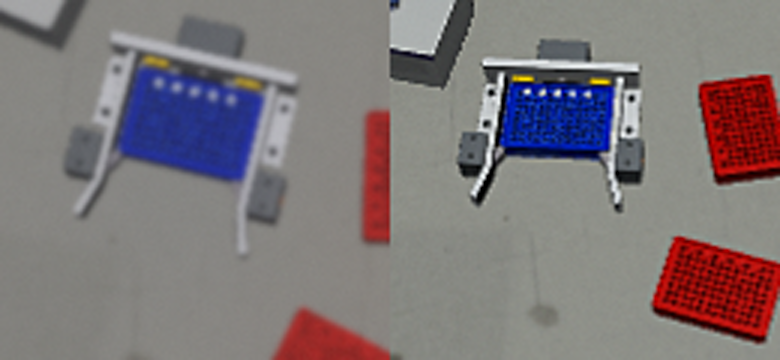

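The rack is latched about 5 mm off the stops, with both bolt noses behind it at (115,155) and (245,180), and no tails showing.

```bash
python3 -m handwheel '[0,0,0,0,0.1,0,0,0,0,0.1,0,0,0,0,0.1,0,0,0,0,0.1]'; python3 -c "
from cell import r
print(r.finish_job())"
```

```text
time: 20.25
ee_pos: [493.8, 348.3, 197.4]
tcp_rot: [[-0.977, 0.213, 0.0], [0.213, 0.977, 0.0], [-0.0, 0.0, -1.0]]
ft_force: [-0.5, -0.1, 0.7]
gripper_width: 46.7
gripper_force: 0.0
the job is handed in; nothing more can be done
None
```

The blue cool rack is in its dock, held by both bolts, with the arm clear of everything; I handed the job in at about 20 s of the 43 s allowed.

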